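# Lock the pegs away under the pinch lid

## Robot

A 7-joint arm with a two-finger parallel gripper is mounted at the origin on the work surface. World frame = base frame: x ahead of the robot, y to its left, z up, the work surface at z = 0. Lengths are in m, angles in rad, forces in N, time in s.
With the tool pointing down it reaches from about 0.35 to 0.9 m from the base axis. Payload 8.1 kg.
Tool frame: the origin (TCP) lies at the centre of the arm's flange, where the gripper is bolted on; the fingertips stand ahead of it and the grasp point (between the pads) lies 155 mm ahead of it (arm.tips_ahead is the x of the fingertips in the tool frame, in m); x points along the fingers, z is the direction in which the jaws open and shut, and the axes are right-handed (so a half turn about x gives the same grasp; the last joint's range is limited). The gripper opens to 85 mm and grips with 20 to 120 N. Pads are 22 mm wide; open, the fingers measure 114 mm over their backs; the gripper's body (76 mm by 85 mm) begins 54 mm behind the grasp point. The pads swing forward as they close: fully open they stand 13 mm farther back than shut.
Start: joints at [1.102, 0.434, 0.025, 1.573, -0.012, 1.134, -0.075], TCP at [0.224, -0.584, 0.405] pointing down, gripper open.
Joint ranges: [-2.62, 2.62], [-0.44, 2.09], [-1.27, 1.32], [0.08, 2.57], [-1.32, 4.46], [0.12, 2], [-2.74, 2.74]. Speed limits (rad/s): [2.22, 2.22, 3.01, 3.01, 3.14, 3.14, 3.14].

## Interface

Orientations are given as a rotation vector (axis times angle).
In Python, from workcell import arm gives the robot as it stands.
- The arm moves only by the shell command python3 -m pendant 'ROWS' [FORCE]. ROWS is a JSON object of lists of equal length, an entry for each row: "grip": the finger opening in cm, from 0 to 8.54; "translation": the shift along the tool's x, y, z in cm, a list of three; "angular": the turn, a rotation vector about the tool's x, y, z in rad, a list of three. A call has exactly 10 rows; each row shifts and turns the commanded pose from where the row before left it, along the tool's axes as they then stand; what a row does not reach is not made up. A row lasts 1/10 s, in which the tool goes at most 50 mm and 8.59 degrees, less where a joint would pass 70% of its speed; a pose out of reach is approached as far as the arm can. A call with a gripper value outside its range is refused whole. The fingers move at their own pace and stop on an object; FORCE is the grip in N (left out, the last holds). Time passes only in rows, so rows that do not move let the fingers close, or fill a call up. It gives the time, the measured TCP pose, the force and the opening at its end, in the units of the state.
- arm.get_obs(): the state, without advancing time (a new reading comes with each control period).
- arm.get_image(name): name is "side" or "top"; returns the picture (420x560x3 uint8, blue, green, red); there is no depth.
- arm.camera_model(name): a dict with "camera_matrix" (3x3 intrinsics, pixels), "rvec" (rotation vector, rad) and "tvec" (3), from world to camera coordinates, as OpenCV has them. Camera axes: x right, y down, z forward; pixel columns grow to the right and rows downward; lengths in m; the calibration is good to about 2 mm. A picture is of the moment at which its call begins. camera_model takes no time and is no camera call.
- arm.close_job(): hands the job in, once; it reports no verdict.
Trained networks look in the newest picture that a camera, given by its name, has taken for a name from the list of things; names that differ only in an ending like _2 or _b are one class to them, and where a whole thing is asked for, a point or a joint stands for the part that bears it (a point fixed in the world has none). Each returns a list of dicts, best first, with "confidence" (0 to 1); they miss things now and then, are a little off and sometimes report something else, mostly with a low value. They report only what shows in the picture. A call takes as long as a camera call. They do not tell look-alikes from the thing itself.
- arm.recognise(camera, thing): "centre" ([column, row] as shares, 0 to 1, of the picture: columns of its width, rows of its height, amid what is visible of it).
The state is a dict: "time": time; "joints": joint angles; "dq": joint speeds; "tau": joint torques, N m; "tcp_pos": TCP position; "tcp_rot": TCP orientation; "contact_force": force on the tool from outside, world axes, zero at the start; "ft_torque": the same for the moment, N m; "grip_width": finger opening in m.
Only numpy, scipy, OpenCV 4.12 (cv2) and the standard library are available. Lean on these libraries where they do the work, as an engineer would, in place of code of your own. Each camera call takes 0.05 s, during which the arm holds its last target.

## Task

The air by the window is damp, so put the stray yellow clothes peg into the jar of pegs and shut that jar with the green pinch lid, which is now locked on the empty jar: squeeze its two orange tabs together to free it, and lock it fully home on the peg jar with both tabs sprung back out. Leave the empty jar open, keep both jars standing where they are, and do not disturb the other things on the bench.

Things in the scene. Friction and masses are not known exactly. Their poses are not given: they have to be found in the camera images.
- jar_pegs: Open glass jar that already holds a few coloured clothes pegs. Outside 112 mm diameter, 90 mm high, 0.9 kg, loose on the bench. At the top it has a white ring collar 116 mm outside, 6 mm thick, whose round opening is 86 mm across; below the collar the jar is 104 mm wide inside. Its pegs fill the lowest 34 mm at most. Origin: centre of its underside; z up, so the top of the collar is at z = 90 mm.
- jar_empty: Empty glass jar of the same shape, size and mass as jar_pegs, loose on the bench; the lid is locked on it at the start. Origin: centre of its underside, z up.
- lid_grip (a point): Middle of the green lid's two tabs, on its axis, 22 mm above the lid's underside; z up. The lid: flat disc, 112 mm diameter, 7 mm thick, 0.14 kg. Two orange upright tabs stand on it, opposed along this point's y axis, 26 mm wide (along x), 8 mm thick, from 7 to 36 mm above the underside, outer faces at y = +26 and -26 mm. Squeezing them from outside with about 20 N frees the lid and holds it.
- lid_under (a point): Centre of the lid's underside, which rests on the collar (90 mm above the jar's underside) when the lid is home, at any yaw. Below it each tab has a hook reaching 16 mm down: tab out, it reaches 49 mm from the axis, under the lip of the collar (opening radius 43 mm); tab pressed fully in, 39 mm, so it passes with 4 mm to spare. A white plug of 40 mm diameter reaches 17 mm down.
- tab_l (a joint): Inward travel of the tab on the lid's +y side, m: 0 = sprung out (locked), 0.010 = pressed to its stop (the tabs' outer faces are then 32 mm apart instead of 52). Spring: 2 N at first touch, 7 N at the stop.
- tab_r (a joint): The same for the tab on the lid's -y side, m: 0 = sprung out (locked), 0.010 = pressed to its stop.
- peg_mid (a point): Centre of the stray yellow clothes peg, which lies flat on the bench between the jars and the robot: 66 mm long (along x), 14 mm wide (along y), 14 mm high, 20 g. This point is 7 mm above its underside; z up.
- brush_mid (a point): Bystander: orange-handled brush, 190 mm long (along x), lying on the bench, loose; this point is about its middle, 10 mm up.
- cup_mid (a point): Bystander: blue ceramic cup, 72 mm diameter, 75 mm high, loose; its centre. z up.
- soap_mid (a point): Bystander: cream bar of soap, 85 x 55 x 26 mm, loose; its centre.
- rinse_mid (a point): Bystander: blue bottle, 64 mm diameter, 140 mm high, loose, at the right; its centre. z up.
Things that resemble listed ones, but are neither listed nor needed, are in the scene too. Of the things shaped like the part that bears peg_mid, the yellow one is meant.

How it is judged:
On the way:
1. the lid is freed: lifted clear of the empty jar (z of lid_grip in the frame of jar_empty above 0.135 m and height (world z) of jar_empty below 0.01 m), for 0.1 s.
At the end, for the whole second after the job is handed in: The yellow peg lies inside the peg jar; the lid sits level on that jar's collar (within 3 mm of height, 8 mm sideways, 0.05 rad) with both tabs out to within 2.5 mm of their rest, hooks under the lip; both jars stand upright on the bench, the empty one open (z of peg_mid in the frame of jar_pegs between 0 and 0.075 m and horizontal distance between peg_mid and jar_pegs below 0.055 m and horizontal distance between lid_grip and jar_pegs below 0.008 m and z of lid_grip in the frame of jar_pegs between 0.109 and 0.115 m and angle between the z axis of lid_grip and the z axis of jar_pegs, either way round below 0.05 rad and value of joint each of tab_l, tab_r below 0.0025 m and angle between each of jar_pegs, jar_empty's own z axis and vertical below 0.05 rad and height (world z) of each of jar_pegs, jar_empty below 0.005 m); the robot touches nothing.
It fails at once if a jar is shifted more than 40 mm or tipped more than 0.25 rad (distance of any of jar_pegs, jar_empty from where it was at the start of the episode above 0.04 m or angle between any of jar_pegs, jar_empty's own z axis and vertical above 0.25 rad).
It fails at once if a bystander (brush, cup, soap, bottle) is moved more than 30 mm (distance of any of brush_mid, cup_mid, soap_mid, rinse_mid from where it was at the start of the episode above 0.03 m).
It also fails if it takes over 61 s, if anything falls off the work surface, if the arm or the gripper's body presses on something with over 40 N, if the wrist force passes 120 N, or if a joint passes its speed limit or range.

## Working session

There is one attempt and no reset: what is moved stays moved. The work goes in short steps, Python scripts to look and compute and a shell command to move; the robot and the scene stay as the last step left them, time stands still between calls to the robot, and variables do not carry over. Pictures are saved under pics/ and viewed, and the job is handed in when it is done.

```bash
ls; mkdir -p pics; python3 - <<'E'
from workcell import arm
import cv2
o=arm.get_obs(); print({k:(o[k] if k!='tau' else 0) for k in o}, arm.tips_ahead)
for n in ('top','side'):
    cv2.imwrite(f'pics/{n}0.png',arm.get_image(n)); print(n,arm.camera_model(n))
    for t in ['jar_pegs','lid_grip','peg_mid','brush_mid','cup_mid','soap_mid','rinse_mid']:
        print(t,[(round(d['centre'][0]*560),round(d['centre'][1]*420),round(d['confidence'],2)) for d in arm.recognise(n,t)])
E
```

```text
pics
{'time': 0.0, 'joints': array([ 1.10236265,  0.43520217,  0.02494449,  1.57412381, -0.01158844,
        1.1340011 , -0.07507488]), 'dq': array([ 8.97791168e-04,  6.24967173e-05, -1.10432268e-03, -5.76822705e-04,
        1.18760295e-03, -2.40069422e-04,  6.87050700e-08]), 'tau': 0, 'tcp_pos': array([ 0.22347233, -0.5834183 ,  0.40392802]), 'tcp_rot': array([ 0.93647467,  1.36176547, -0.93518628]), 'contact_force': array([-0.00758   ,  0.48394243, -0.21829572]), 'ft_torque': array([ 0.01100033,  0.06285967, -0.00321509]), 'grip_width': 0.08534188392568556} 0.1734
top {'camera_matrix': array([[440.22893304,   0.        , 281.74363733],
       [  0.        , 440.22893304, 214.4066465 ],
       [  0.        ,   0.        ,   1.        ]]), 'rvec': array([ 2.09580049, -2.09972794,  0.23396002]), 'tvec': array([-0.00219773,  0.56773246,  0.91385271])}
jar_pegs [(349, 203, 0.64)]
lid_grip []
peg_mid [(221, 270, 0.7), (263, 302, 0.51), (265, 257, 0.47)]
brush_mid [(123, 241, 0.84)]
cup_mid [(268, 154, 0.95), (420, 258, 0.74), (197, 185, 0.39)]
soap_mid [(419, 258, 0.87)]
rinse_mid [(430, 190, 0.56)]
side {'camera_matrix': array([[447.87431645,   0.        , 289.8722311 ],
       [  0.        , 447.87431645, 207.88755258],
       [  0.        ,   0.        ,   1.        ]]), 'rvec': array([ 0.90032856, -2.3101977 ,  1.27812244]), 'tvec': array([0.40316839, 0.30094951, 0.64186143])}
jar_pegs [(322, 202, 0.66), (400, 207, 0.54)]
lid_grip [(186, 244, 0.77)]
peg_mid [(305, 274, 0.79), (284, 309, 0.77), (341, 300, 0.58)]
brush_mid [(164, 353, 0.85)]
cup_mid [(229, 215, 0.64)]
soap_mid [(403, 205, 0.86)]
rinse_mid [(354, 170, 0.82)]
```

View pics/top0.png

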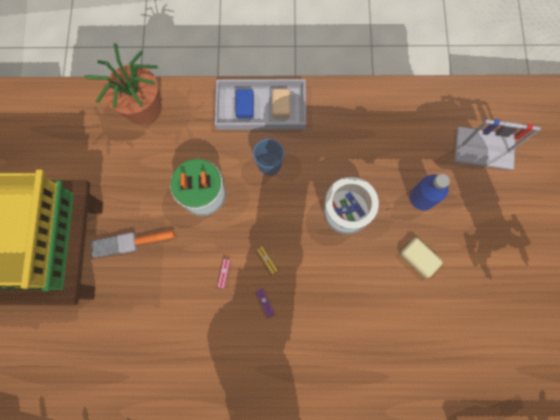

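View pics/side0.png

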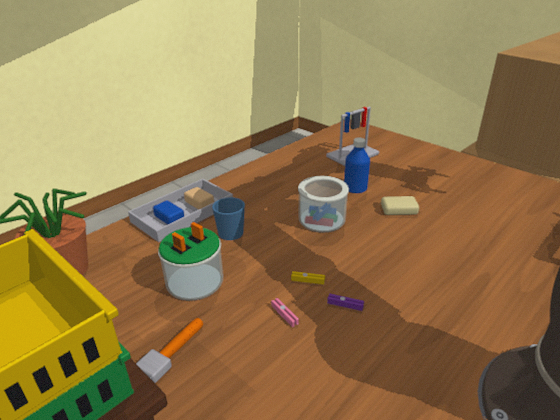

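The top view shows three pegs: yellow (267,260), pink (224,272) and purple (265,303). The yellow one is the one described. The lid, with its tabs at about (186,181) and (204,179), is on the left jar, and the peg jar is at (351,205).

```bash
cat > h.py <<'E'
import numpy as np, cv2
from workcell import arm
from scipy.spatial.transform import Rotation as R
def cam(n):
    m=arm.camera_model(n); return m['camera_matrix'],cv2.Rodrigues(m['rvec'])[0],m['tvec'],m['rvec']
def ray(n,uv,z):
    K,Rm,t,_=cam(n); c=-Rm.T@t; d=Rm.T@np.linalg.inv(K)@np.array([uv[0],uv[1],1.]); s=(z-c[2])/d[2]; return c+s*d
def proj(n,P):
    K,Rm,t,rv=cam(n); return cv2.projectPoints(np.array(P,float).reshape(-1,3),rv,t,K,None)[0].reshape(-1,2)
E
python3 - <<'E'
from h import *
t=cv2.imread('pics/top0.png'); s=cv2.imread('pics/side0.png')
def crop(im,x,y,w,h,f): return cv2.resize(im[y:y+h,x:x+w],None,fx=f,fy=f,interpolation=cv2.INTER_CUBIC)
cv2.imwrite('pics/c_top.png',np.hstack([crop(t,160,150,75,75,5),crop(t,315,170,75,75,5)]))
cv2.imwrite('pics/c_peg.png',np.hstack([crop(t,240,230,60,60,6),crop(s,280,255,60,60,6)]))
cv2.imwrite('pics/c_side.png',np.hstack([crop(s,150,220,80,80,5),crop(s,285,165,80,80,5)]))
# yellow mask centroid
for n,im,(x,y,w,h) in (('top',t,(240,235,60,50)),('side',s,(280,260,60,35))):
    hsv=cv2.cvtColor(im,cv2.COLOR_BGR2HSV)[y:y+h,x:x+w]
    m=cv2.inRange(hsv,(22,150,90),(35,255,255)); p=cv2.findNonZero(m)
    r=cv2.minAreaRect(p); print(n,len(p),np.add(r[0],(x,y)),r[1:],); b=cv2.boxPoints(r)+(x,y)
    c=np.add(p.reshape(-1,2).mean(0),(x,y)); print(c,ray(n,c,.01))
    W=np.array([ray(n,q,.01) for q in b]); print(W.round(4))
for n in('top','side'):
    K,Rm,tt,_=cam(n); print(n,-Rm.T@tt)
print('jar pegs collar',ray('top',(351,205),.09)); 
print('tool axes',R.from_rotvec(arm.get_obs()['tcp_rot']).as_matrix().round(3))
def mk(im,lo,hi,box):
    x,y,w,h=box; m=cv2.inRange(cv2.cvtColor(im,cv2.COLOR_BGR2HSV)[y:y+h,x:x+w],lo,hi); return cv2.findNonZero(m).reshape(-1,2)+(x,y)
# lid disc ellipse (green incl orange)
p=mk(t,(50,100,40),(80,255,255),(160,150,75,75)); hull=cv2.convexHull(p.astype(np.int32)); e=cv2.fitEllipse(hull); print('lid top ell',e, ray('top',e[0],.097))
for k in (0,1):
    q=mk(t,(3,170,100),(16,255,255),((176,165,18,28),(195,165,20,28))[k]); print(len(q),q.mean(0),q.min(0),q.max(0))
p=mk(s,(50,100,40),(80,255,255),(150,220,80,60)); e=cv2.fitEllipse(cv2.convexHull(p.astype(np.int32))); print('lid side ell',e, ray('side',e[0],.097))
E
```

```text
top 42 [266.66176605 259.39705849] ((25.309844970703125, 4.985272407531738), 57.52880859375)
[267.4047619  260.38095238] [0.47220229 0.03013677 0.01      ]
[[0.4961 0.0526 0.01  ]
 [0.5024 0.0429 0.01  ]
 [0.453  0.0114 0.01  ]
 [0.4469 0.021  0.01  ]]
side 299 [307.46027756 277.37074471] ((33.238338470458984, 9.587982177734375), 6.115502834320068)
[307.72240803 277.47491639] [0.4681498  0.03415826 0.01      ]
[[0.4875 0.0635 0.01  ]
 [0.5053 0.041  0.01  ]
 [0.4496 0.0045 0.01  ]
 [0.4335 0.0278 0.01  ]]
top [ 0.34614164 -0.00910986  1.01860431]
side [0.03805585 0.55568965 0.59570312]
jar pegs collar [ 0.58253942 -0.15401467  0.09      ]
tool axes [[ 0.     0.934  0.358]
 [-0.     0.358 -0.934]
 [-1.    -0.     0.   ]]
lid top ell ((195.2267303466797, 182.25010681152344), (46.114845275878906, 47.88559341430664), 68.9297103881836) [0.6330841  0.18587417 0.097     ]
55 [183.07272727 180.63636364] [181 174] [186 187]
45 [203.33333333 179.02222222] [201 172] [206 185]
lid side ell ((188.84112548828125, 245.17193603515625), (35.98442077636719, 60.5624885559082), 80.47848510742188) [0.62461772 0.19205318 0.097     ]
```

```bash
python3 - <<'E'
E
```

```text
(no output)
```

View pics/c_top.png

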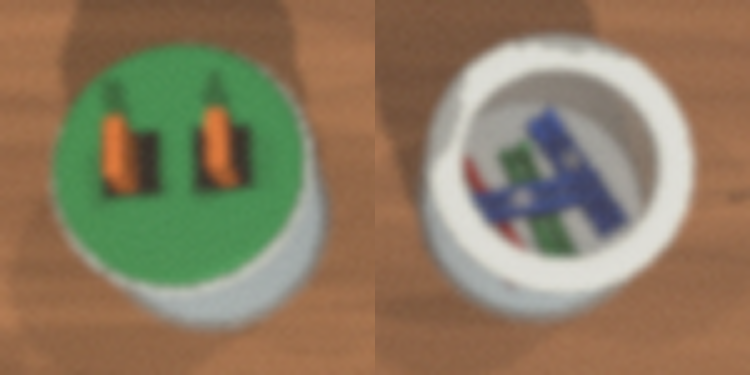

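View pics/c_side.png

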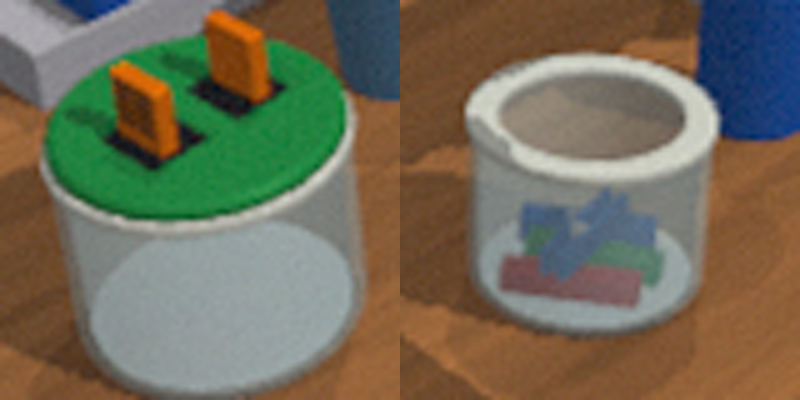

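View pics/c_peg.png

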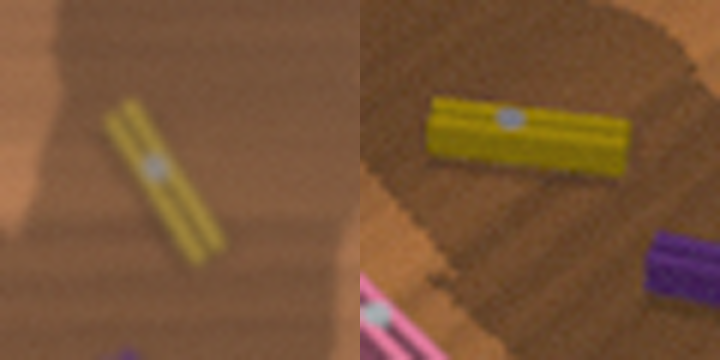

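```bash
cat > fit.py <<'E'
from h import *
from scipy.optimize import minimize
F=4
def up(im): return cv2.resize(im,None,fx=F,fy=F,interpolation=cv2.INTER_CUBIC)
def sil(n,hulls):
    m=np.zeros((420*F,560*F),np.uint8)
    for P in hulls:
        q=(proj(n,P)+.5)*F-.5
        cv2.fillConvexPoly(m,cv2.convexHull(q.astype(np.float32)).round().astype(np.int32),255)
    return m
def box(c,yaw,l,w,z0,z1):
    a=np.array([[i*l/2,j*w/2] for i in(-1,1) for j in(-1,1)]); r=np.array([[np.cos(yaw),-np.sin(yaw)],[np.sin(yaw),np.cos(yaw)]])
    a=a@r.T+c; return np.vstack([np.c_[a,np.full(4,z)] for z in(z0,z1)])
def disc(c,r,z0,z1):
    th=np.linspace(0,2*np.pi,60); a=np.c_[c[0]+r*np.cos(th),c[1]+r*np.sin(th)]
    return np.vstack([np.c_[a,np.full(60,z)] for z in(z0,z1)])
def mask(im,ranges,bx):
    h=cv2.cvtColor(up(im),cv2.COLOR_BGR2HSV); m=0
    for lo,hi in ranges: m=m|cv2.inRange(h,lo,hi)
    o=np.zeros_like(m); x,y,w,hh=[v*F for v in bx]; o[y:y+hh,x:x+w]=m[y:y+hh,x:x+w]; return o
def iou(a,b): return (cv2.countNonZero(a&b))/max(1,cv2.countNonZero(a|b))
def run(cost,x0,steps):
    best=None
    for k in range(2):
        s=np.vstack([x0]+[np.add(x0,np.eye(len(x0))[i]*steps[i]) for i in range(len(x0))])
        r=minimize(cost,x0,method='Nelder-Mead',options=dict(initial_simplex=s,xatol=1e-5,fatol=1e-5,maxiter=150)); x0=r.x; steps=np.array(steps)*-.5
    return r.x,r.fun
E
cat > f1.py <<'E'
from fit import *
im={'top':cv2.imread('pics/top0.png'),'side':cv2.imread('pics/side0.png')}
G=((48,90,30),(85,255,255)); O=((2,150,60),(17,255,255)); Y=((21,120,50),(36,255,255))
K=((0,0,0),(180,255,45))
gm={'top':mask(im['top'],[G],(160,150,75,75)),'side':mask(im['side'],[G],(152,222,75,60))}
om={'top':mask(im['top'],[((0,200,90),(17,255,255))],(176,166,34,26)),'side':mask(im['side'],[((0,200,90),(17,255,255))],(168,218,42,40))}
ym={'top':mask(im['top'],[((20,110,100),(36,255,255))],(252,240,32,40)),'side':mask(im['side'],[Y],(285,262,45,35))}
for n in om: print(n,[cv2.countNonZero(d[n])//16 for d in(gm,om,ym)])
def tabs(x,y,yaw):
    r=[-np.sin(yaw),np.cos(yaw)]
    return [box((x+s*.022*r[0],y+s*.022*r[1]),yaw,.026,.008,.098,.126) for s in(1,-1)]
for cams in (['top'],['side'],['top','side']):
    print('lid tabs',cams,run(lambda p:-sum(iou(om[n],sil(n,tabs(*p))) for n in cams),[.63,.187,.1],[.004,.004,.1]))
    def gd(p): 
        return -sum(iou(gm[n]|om[n],sil(n,[disc(p,.056,.0935,.097)]+tabs(p[0],p[1],.09))) for n in cams)
    print('lid disc',cams,run(gd,[.63,.187],[.004,.004]))
    print('peg',cams,run(lambda p:-sum(iou(ym[n],sil(n,[box(p[:2],p[2],.066,.014,0,.014)])) for n in cams),[.47,.032,.57],[.004,.004,.1]))
E
python3 f1.py
python3 - <<'E'
from fit import *
im={'top':cv2.imread('pics/top0.png'),'side':cv2.imread('pics/side0.png')}
W=((0,0,150),(180,60,255))
wm={'top':mask(im['top'],[W],(318,170,66,70)),'side':mask(im['side'],[((0,0,165),(180,50,255))],(292,172,62,36))}
def inner(n,p,r,z): 
    return sil(n,[disc(p,r,z,z)])
def cm(n,p):
    return sil(n,[disc(p,.058,.084,.09)])&~(inner(n,p,.043,.09))
for cams in (['top'],['side'],['top','side']):
    print('collar',cams,run(lambda p:-sum(iou(wm[n],cm(n,p)) for n in cams),[.582,-.154],[.004,.004]))
ims=[]
for n in im: 
    a=up(im[n]); c=cv2.findContours(wm[n],0,2)[0]; cv2.drawContours(a,c,-1,(0,0,255),1); ims.append(a[160*F:250*F,(310 if n=='top' else 280)*F:(390 if n=='top' else 360)*F])
cv2.imwrite('pics/col.png',np.hstack(ims))
E
```

```text
top [1444, 0, 158]
side [1304, 276, 313]
lid tabs ['top'] (array([0.63 , 0.187, 0.1  ]), np.float64(-0.0))
lid disc ['top'] (array([0.63641076, 0.18488548]), np.float64(-0.7234588773050311))
peg ['top'] (array([0.4731026 , 0.03136066, 0.56196834]), np.float64(-0.8078930202217873))
lid tabs ['side'] (array([0.63079499, 0.18687022, 0.01602171]), np.float64(-0.7412081440349991))
lid disc ['side'] (array([0.62983124, 0.18734827]), np.float64(-0.8524816951783244))
peg ['side'] (array([0.47065594, 0.03135547, 0.57030978]), np.float64(-0.9056569672871859))
lid tabs ['top', 'side'] (array([0.63079499, 0.18687022, 0.01602171]), np.float64(-0.7412081440349991))
lid disc ['top', 'side'] (array([0.6307755 , 0.18751568]), np.float64(-1.5634398562643779))
collar ['top'] (array([ 0.58791415, -0.15552564]), np.float64(-0.6557248441306412))
collar ['side'] (array([ 0.58673134, -0.15571067]), np.float64(-0.6595008389261745))
collar ['top', 'side'] (array([ 0.58696421, -0.15568609]), np.float64(-1.3070433382342646))Traceback (most recent call last):
  File "f1.py", line 17, in <module>
    print('peg',
[... 933 characters left out ...]
^^^^^^^^^^
  File "f1.py", line 17, in <genexpr>
    print('peg',cams,run(lambda p:-sum(iou(ym[n],sil(n,[box(p[:2],p[2],.066,.014,0,.014)])) for n in cams),[.47,.032,.57],[.004,.004,.1]))
                                                 ~~~^^^^^^^^^^^^^^^^^^^^^^^^^^^^^^^^^^^^^^
  File "fit.py", line 8, in sil
    q=(proj(n,P)+.5)*F-.5
       ~~~~^^^^^
  File "h.py", line 9, in proj
    K,Rm,t,rv=cam(n); return cv2.projectPoints(np.array(P,float).reshape(-1,3),rv,t,K,None)[0].reshape(-1,2)
              ~~~^^^
  File "h.py", line 5, in cam
    m=arm.camera_model(n); return m['camera_matrix'],cv2.Rodrigues(m['rvec'])[0],m['tvec'],m['rvec']
ValueError: time passes only in moves, steps and waits
```

View pics/col.png

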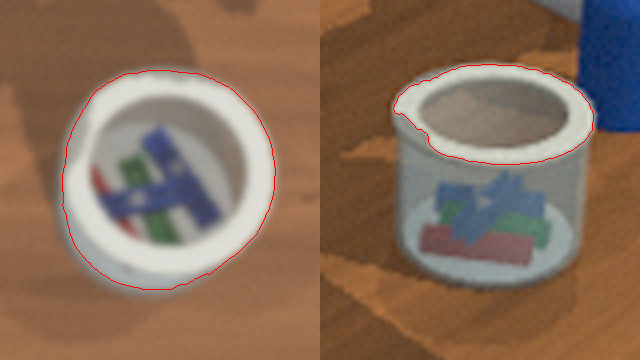

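```bash
python3 - <<'E'
from workcell import arm
import pickle
print(arm.get_obs()['time'])
pickle.dump({n:arm.camera_model(n) for n in('top','side')},open('cams.pkl','wb'))
E
sed -i 's/^from workcell import arm/import pickle; CM=pickle.load(open("cams.pkl","rb"))/; s/arm.camera_model(n)/CM[n]/' h.py
cat > ov.py <<'E'
from fit import *
# overlay predicted outlines, 8x
def over(imf,n,polys,bx,f=6):
    x,y,w,h=bx; a=cv2.resize(cv2.imread(imf)[y:y+h,x:x+w],None,fx=f,fy=f,interpolation=cv2.INTER_CUBIC)
    for P,c in polys:
        q=(proj(n,P)-(x,y)+.5)*f-.5; cv2.polylines(a,[q.round().astype(np.int32)],True,c,1,cv2.LINE_AA)
    return a
def ring(c,r,z): 
    th=np.linspace(0,2*np.pi,60); return np.c_[c[0]+r*np.cos(th),c[1]+r*np.sin(th),np.full(60,z)]
def boxp(c,yaw,l,w,z0,z1):
    b=box(c,yaw,l,w,z0,z1); i=[0,1,3,2]; return [b[i],b[np.add(i,4)]]
E
cat > f2.py <<'E'
from ov import *
L=(.631,.187,.06); J=(.5855,-.1555); Pg=(.472,.0315,.565)
r=np.array([-np.sin(L[2]),np.cos(L[2])]); y=(0,255,255); m=(255,0,255)
lid=[(ring(L,.056,.097),m),(ring(L,.056,.0),m)]
for s in(1,-1): lid+=[(q,y) for q in boxp(np.array(L[:2])+s*.022*r,L[2],.026,.008,.097,.126)]
jar=[(ring(J,.058,.09),m),(ring(J,.043,.09),m),(ring(J,.056,0),m)]
peg=[(q,m) for q in boxp(Pg[:2],Pg[2],.066,.014,0,.014)]
cv2.imwrite('pics/ov1.png',np.hstack([over('pics/top0.png','top',lid,(160,150,65,70)),over('pics/side0.png','side',lid,(152,220,65,70))]))
cv2.imwrite('pics/ov2.png',np.hstack([over('pics/top0.png','top',jar,(318,170,65,70)),over('pics/side0.png','side',jar,(292,172,65,70))]))
cv2.imwrite('pics/ov3.png',np.hstack([over('pics/top0.png','top',peg,(240,230,60,50)),over('pics/side0.png','side',peg,(280,255,60,50))]))
E
python3 f2.py
```

```text
0.8
```

View pics/ov1.png

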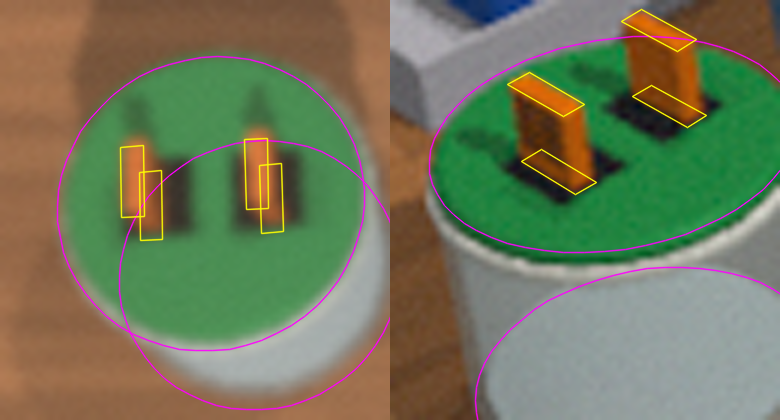

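View pics/ov2.png

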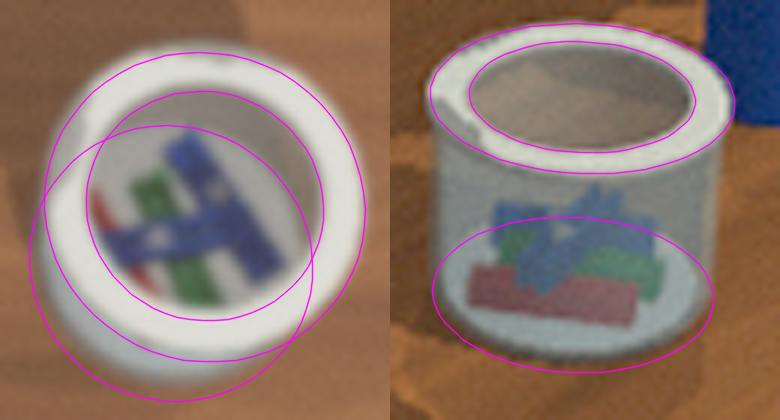

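View pics/ov3.png

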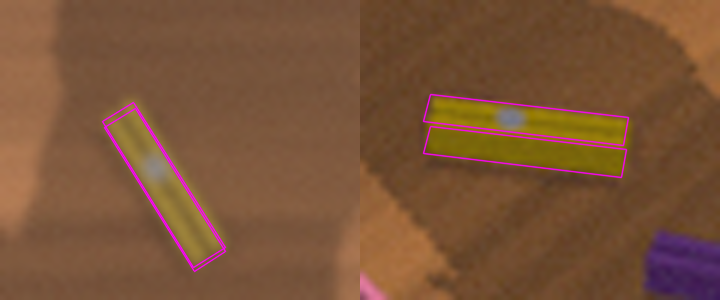

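```bash
cat > f3.py <<'E'
from fit import *
im={'top':cv2.imread('pics/top0.png'),'side':cv2.imread('pics/side0.png')}
h=cv2.cvtColor(im['top'],cv2.COLOR_BGR2HSV)[170:192,178:210]
O=[((0,110,130),(22,255,255))]
om={'top':mask(im['top'],O,(178,168,32,24)),'side':mask(im['side'],[((0,170,90),(20,255,255))],(168,218,42,40))}
G=[((48,90,30),(90,255,255))]
gm={'top':mask(im['top'],G,(160,150,75,75)),'side':mask(im['side'],G,(152,222,75,60))}
print({n:cv2.countNonZero(om[n])//16 for n in om})
def tabs(x,y,yaw,z0=.098):
    r=[-np.sin(yaw),np.cos(yaw)]
    return [box((x+s*.022*r[0],y+s*.022*r[1]),yaw,.026,.008,z0,.126) for s in(1,-1)]
hull=lambda m: cv2.fillConvexPoly(np.zeros_like(m),cv2.convexHull(cv2.findNonZero(m)),255)
for cams in (['top'],['side'],['top','side']):
    print('lid tabs',cams,run(lambda p:-sum(iou(om[n],sil(n,tabs(*p))) for n in cams),[.632,.187,.06],[.004,.004,.1]))
    if cams!=['side']:print('disc',run(lambda p:-iou(hull(gm['top']),sil('top',[disc(p[:2],p[2],.095,.097)])),[.632,.187,.056],[.004,.004,.002]))
    if cams!=['top']:print('disc side',run(lambda p:-iou(hull(gm['side']|om['side']),sil('side',[np.vstack([disc(p[:2],.056,.092,.097)]+tabs(p[0],p[1],.06))])),[.632,.187],[.004,.004]))
W=((0,0,150),(180,75,255))
w=mask(im['top'],[W],(318,170,66,70))
# inner opening: non-white inside
def cm(p): return sil('top',[disc(p,.058,.0885,.09)])&~sil('top',[disc(p,.043,.09,.09)])
print('collar',run(lambda p:-iou(w,cm(p)),[.587,-.1555],[.004,.004]))
E
python3 f3.py
```

```text
{'top': 140, 'side': 295}
lid tabs ['top'] (array([0.63439199, 0.18725707, 0.1069237 ]), np.float64(-0.7810423224903813))
disc (array([0.63392062, 0.18631859, 0.05332954]), np.float64(-0.9903429788988934))
lid tabs ['side'] (array([0.6310763 , 0.18647718, 0.0390765 ]), np.float64(-0.7751528167850652))
disc side (array([0.63100488, 0.18648673]), np.float64(-0.9615687303252886))
lid tabs ['top', 'side'] (array([0.63338097, 0.18664934, 0.06647996]), np.float64(-1.4887960869909236))
disc (array([0.63392062, 0.18631859, 0.05332954]), np.float64(-0.9903429788988934))
disc side (array([0.63100488, 0.18648673]), np.float64(-0.9615687303252886))
collar (array([ 0.58797355, -0.15602096]), np.float64(-0.6405095333360552))
```

```bash
cat > d.py <<'E'
# usage: d.py x y z jawheading_deg : remaining move in tool cm + turn about tool x
import sys
from h import *
from workcell import arm
o=arm.get_obs(); M=R.from_rotvec(o['tcp_rot']).as_matrix(); p=o['tcp_pos']
T=np.array([float(v) for v in sys.argv[1:4]]); f=np.deg2rad(float(sys.argv[4]))
z=np.array([np.cos(f),np.sin(f),0]); x=np.array([0,0,-1.]); Tm=np.c_[x,np.cross(z,x),z]
print('t',o['time'],'pos',p.round(4),'w',round(o['grip_width'],4),'F',o['contact_force'].round(1),'jawdeg',np.rad2deg(np.arctan2(M[1,2],M[0,2])).round(2),'q',o['joints'].round(2))
print('shift now-axes cm',(M.T@(T-p)*100).round(2),'target-axes cm',(Tm.T@(T-p)*100).round(2),'turn',R.from_matrix(M.T@Tm).as_rotvec().round(4))
E
python3 -m pendant '{"grip":[8.5,8.5,8.5,8.5,8.5,8.5,8.5,8.5,8.5,8.5],"translation":[[0,3,-3.2],[0,3,-3.2],[0,3,-3.2],[0,3,-3.2],[0,3,-3.2],[0,3,-3.2],[0,3,-3.2],[0,3,-3.2],[0,3,-3.2],[0,3,-3.2]],"angular":[[0,0,0],[0,0,0],[0,0,0],[0,0,0],[0,0,0],[0,0,0],[0,0,0],[0,0,0],[0,0,0],[0,0,0]]}' 40
python3 d.py .472 .0315 .25 -57.6
```

```text
time: 1.8
tcp_pos: [0.3896, -0.1758, 0.4051]
tcp_rot: [0.936, 1.359, -0.936]
contact_force: [1.6, -0.1, 0.9]
grip_width: 0.0853
t 1.8 pos [ 0.3896 -0.1758  0.4051] w 0.0853 F [ 1.6 -0.1  0.9] jawdeg -69.06 q [ 0.52  0.13 -0.24  2.01  0.04  1.01 -0.95]
shift now-axes cm [ 15.5   15.1  -16.43] target-axes cm [ 15.51  18.07 -13.09] turn [-0.2     0.0009 -0.0006]
```

```bash

python3 -m pendant '{"grip":[5,5,5,5,5,5,5,5,5,5],"translation":[[0,0,0],[0,0,0],[1.9,2.3,-1.6],[1.9,2.3,-1.6],[1.9,2.3,-1.6],[1.9,2.3,-1.6],[1.9,2.3,-1.7],[1.9,2.3,-1.7],[1.9,2.2,-1.7],[1.9,2.1,-1.7]],"angular":[[-0.1,0,0],[-0.1,0,0],[0,0,0],[0,0,0],[0,0,0],[0,0,0],[0,0,0],[0,0,0],[0,0,0],[0,0,0]]}' 40
python3 d.py .472 .0315 .178 -57.6; python3 - <<'E'
from workcell import arm
import cv2,numpy as np
a=arm.get_image('side'); b=arm.get_image('top')
cv2.imwrite('pics/s1.png',np.hstack([cv2.resize(a[200:340,230:400],None,fx=2.3,fy=2.3),cv2.resize(b[190:330,190:360],None,fx=2.3,fy=2.3)]))
E
```

```text
time: 2.8
tcp_pos: [0.4718, 0.032, 0.2521]
tcp_rot: [0.784, 1.424, -0.783]
contact_force: [-0.4, -1.2, -0.3]
grip_width: 0.0498
t 2.8 pos [0.4718 0.032  0.2521] w 0.0498 F [-0.4 -1.2 -0.3] jawdeg -57.6 q [ 0.08  0.42 -0.34  2.08  0.22  0.67 -1.4 ]
shift now-axes cm [ 7.41 -0.02  0.05] target-axes cm [ 7.41 -0.02  0.05] turn [ 0.0001  0.0003 -0.0007]
```

View pics/s1.png

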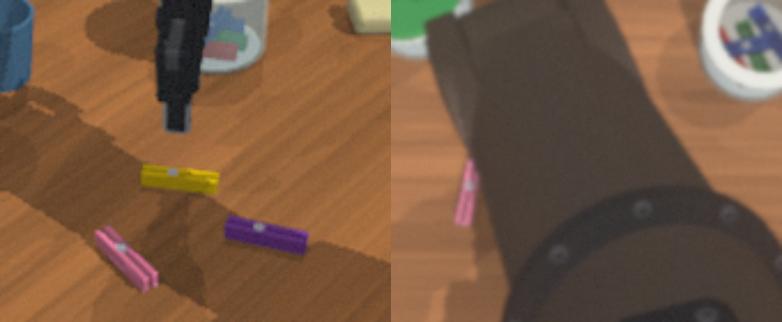

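The gripper, at about (175,130) in the side crop, is straight above the yellow peg at (180,178). Next I go down and close.

```bash

python3 -m pendant '{"grip":[5,5,5,5,5,5,5,1,1,1],"translation":[[1.5,0,0],[1.5,0,0],[1.5,0,0],[1.5,0,0],[1.3,0,0],[0,0,0],[0,0,0],[0,0,0],[0,0,0],[0,0,0]],"angular":[[0,0,0],[0,0,0],[0,0,0],[0,0,0],[0,0,0],[0,0,0],[0,0,0],[0,0,0],[0,0,0],[0,0,0]]}' 40
python3 d.py .472 .0315 .178 -57.6
```

```text
time: 3.9
tcp_pos: [0.4716, 0.0309, 0.1805]
tcp_rot: [0.784, 1.424, -0.783]
contact_force: [0.2, -0.7, 7.0]
grip_width: 0.0126
t 3.9 pos [0.4716 0.0309 0.1805] w 0.0126 F [ 0.2 -0.7  7. ] jawdeg -57.6 q [ 0.03  0.54 -0.27  2.14  0.3   0.5  -1.47]
shift now-axes cm [ 0.25  0.07 -0.03] target-axes cm [ 0.25  0.07 -0.03] turn [ 0.      0.0007 -0.0009]
```

```bash

python3 -m pendant '{"grip":[1,1,1,1,1,1,1,1,1,1],"translation":[[0,0,0],[-2,0,0],[-4,0,0],[-4,0,0],[-4,0,0],[-2,0,0],[0,0,3.5],[0,0,4],[0,0,4],[0,0,4]],"angular":[[0,0,0],[0,0,0],[0,0,0],[0,0,0],[0,0,0],[0,0,0],[0,0,0],[0,0,0],[0,0,0],[0,0,0]]}' 40
python3 d.py .587 -.1555 .33 -57.6; python3 - <<'E'
from workcell import arm
import cv2,numpy as np
a=arm.get_image('side')
cv2.imwrite('pics/s2.png',cv2.resize(a[60:340,200:450],None,fx=2,fy=2))
E
```

```text
time: 4.9
tcp_pos: [0.5549, -0.1013, 0.3403]
tcp_rot: [0.783, 1.424, -0.783]
contact_force: [1.6, 0.9, 0.2]
grip_width: 0.0125
t 4.9 pos [ 0.5549 -0.1013  0.3403] w 0.0125 F [1.6 0.9 0.2] jawdeg -57.57 q [ 0.31  0.42 -0.31  1.79  0.15  0.96 -1.06]
shift now-axes cm [ 1.03 -0.2   6.3 ] target-axes cm [ 1.03 -0.19  6.3 ] turn [ 0.0006  0.0006 -0.0004]
```

View pics/s2.png

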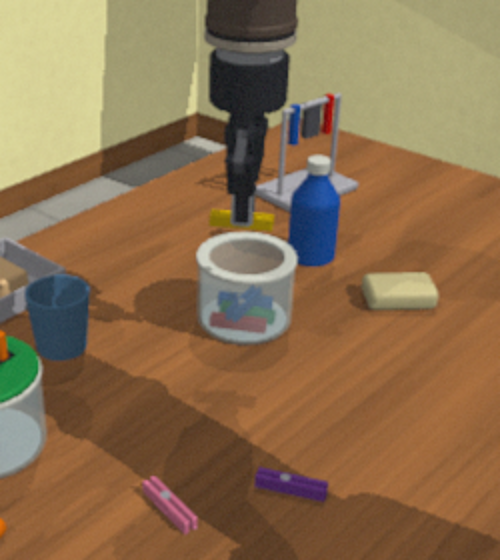

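```bash

python3 -m pendant '{"grip":[1,1,1,1,1,1,1,1,1,1],"translation":[[0,-0.1,3.2],[0,-0.1,3.1],[0,0,0],[0,0,0],[2,0,0],[2,0,0],[2,0,0],[2,0,0],[1.5,0,0],[1.2,0,0]],"angular":[[0,0,0],[0,0,0],[0,0,0],[0,0,0],[0,0,0],[0,0,0],[0,0,0],[0,0,0],[0,0,0],[0,0,0]]}' 40
python3 d.py .587 -.1555 .23 -57.6; python3 - <<'E'
from workcell import arm
import cv2,numpy as np
a=arm.get_image('side')
cv2.imwrite('pics/s3.png',cv2.resize(a[60:260,240:450],None,fx=3,fy=3))
E
```

```text
time: 5.95
tcp_pos: [0.5861, -0.1533, 0.232]
tcp_rot: [0.783, 1.426, -0.782]
contact_force: [0.3, 0.5, -0.9]
grip_width: 0.0127
t 5.95 pos [ 0.5861 -0.1533  0.232 ] w 0.0127 F [ 0.3  0.5 -0.9] jawdeg -57.53 q [ 0.35  0.61 -0.26  1.78  0.21  0.78 -1.02]
shift now-axes cm [ 0.2  -0.04  0.24] target-axes cm [ 0.2  -0.04  0.24] turn [ 0.0013 -0.0007  0.0003]
```

View pics/s3.png

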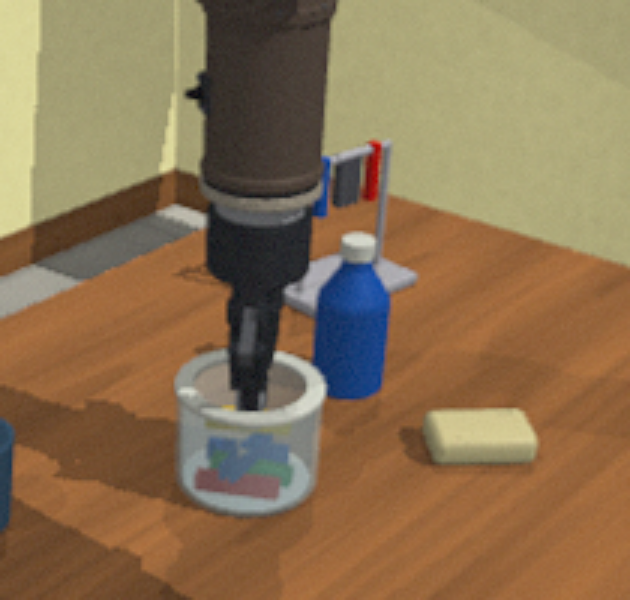

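The yellow peg now hangs below the collar inside the jar, at about (250,425) in the crop. I open slightly there and rise.

```bash

python3 -m pendant '{"grip":[1,3.2,3.2,3.2,3.2,3.2,3.2,3.2,3.2,3.2],"translation":[[0.6,0,0.2],[0,0,0],[0,0,0],[0,0,0],[-2,0,0],[-4,0,0],[-4,0,0],[-4,0,0],[0,0,-4],[0,0,-4]],"angular":[[0,0,0],[0,0,0],[0,0,0],[0,0,0],[0,0,0],[0,0,0],[0,0,0],[0,0,0],[0,0,0],[0,0,0]]}' 40
python3 d.py .6325 .1865 .34 -86.2; python3 - <<'E'
from workcell import arm
import cv2,numpy as np
a=arm.get_image('side')
cv2.imwrite('pics/s4.png',cv2.resize(a[60:260,240:450],None,fx=3,fy=3))
E
```

```text
time: 7.0
tcp_pos: [0.5447, -0.0883, 0.3687]
tcp_rot: [0.786, 1.42, -0.783]
contact_force: [0.5, 1.5, -0.5]
grip_width: 0.0319
t 7.0 pos [ 0.5447 -0.0883  0.3687] w 0.0319 F [ 0.5  1.5 -0.5] jawdeg -57.73 q [ 0.31  0.37 -0.32  1.78  0.14  1.   -1.08]
shift now-axes cm [  2.89  22.09 -18.55] target-axes cm [  2.87  10.59 -26.84] turn [ 0.4969  0.0019 -0.0038]
```

View pics/s4.png

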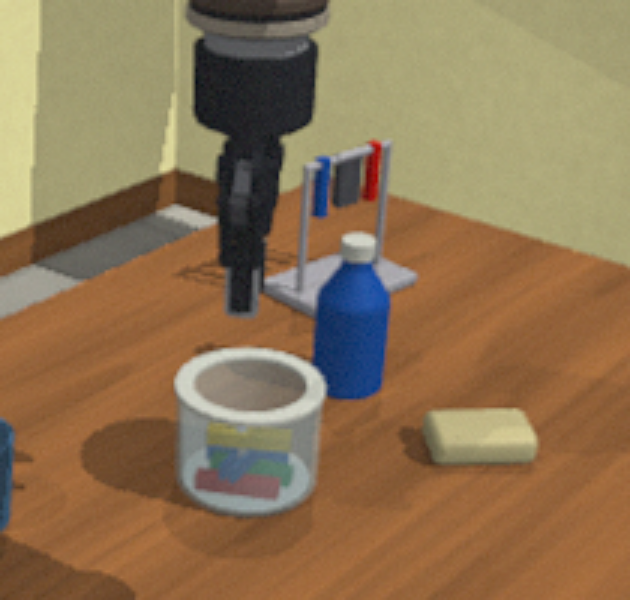

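The yellow peg lies on the pile inside the jar, at about (250,435) in the crop. Next is the lid.

```bash

python3 -m pendant '{"grip":[8.5,8.5,8.5,8.5,8.5,8.5,8.5,8.5,8.5,8.5],"translation":[[0,0,0],[0,0,0],[0,0,0],[0,0,0],[0,1.7,-4.2],[0,1.7,-4.2],[0,1.7,-4.2],[0,1.7,-4.2],[0,1.7,-4.2],[0,1.7,-4.2]],"angular":[[0.125,0,0],[0.125,0,0],[0.125,0,0],[0.122,0,0],[0,0,0],[0,0,0],[0,0,0],[0,0,0],[0,0,0],[0,0,0]]}' 40
python3 d.py .6325 .1865 .33 -86.2
```

```text
time: 8.05
tcp_pos: [0.6295, 0.1717, 0.3672]
tcp_rot: [1.159, 1.24, -1.158]
contact_force: [0.5, -0.2, 0.2]
grip_width: 0.0847
t 8.05 pos [0.6295 0.1717 0.3672] w 0.0847 F [ 0.5 -0.2  0.2] jawdeg -86.07 q [-0.18  0.53 -0.25  1.53  0.14  1.1  -1.97]
shift now-axes cm [ 3.72  0.39 -1.45] target-axes cm [ 3.72  0.39 -1.45] turn [ 0.0023  0.     -0.0008]
```

```bash

python3 -m pendant '{"grip":[8.5,8.5,8.5,8.5,8.5,8.5,8.5,8.5,8.5,8.5],"translation":[[0,0.4,-1.4],[1.5,0,0],[1.5,0,0],[1.5,0,0],[1,0,0],[0,0,0],[0,0,0],[0,0,0],[0,0,0],[0,0,0]],"angular":[[0,0,0],[0,0,0],[0,0,0],[0,0,0],[0,0,0],[0,0,0],[0,0,0],[0,0,0],[0,0,0],[0,0,0]]}' 40
python3 d.py .6325 .1865 .273 -86.2; python3 - <<'E'
from workcell import arm
import cv2,numpy as np
a=arm.get_image('side'); b=arm.get_image('top')
cv2.imwrite('pics/s5.png',np.hstack([cv2.resize(a[140:300,120:260],None,fx=3,fy=3),cv2.resize(b[120:250,140:260],(360,480))]))
E
```

```text
time: 9.05
tcp_pos: [0.6323, 0.1844, 0.3123]
tcp_rot: [1.159, 1.24, -1.158]
contact_force: [0.6, 0.7, 0.3]
grip_width: 0.0851
t 9.05 pos [0.6323 0.1844 0.3123] w 0.0851 F [0.6 0.7 0.3] jawdeg -86.06 q [-0.21  0.58 -0.25  1.57  0.16  1.   -2.  ]
shift now-axes cm [ 3.93  0.03 -0.21] target-axes cm [ 3.93  0.04 -0.21] turn [ 0.0024 -0.0002 -0.0009]
```

View pics/s5.png

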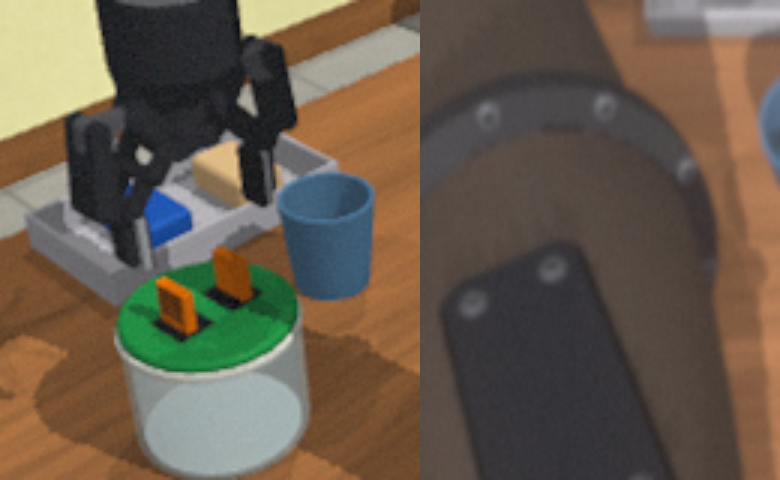

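```bash

python3 -m pendant '{"grip":[8.5,8.5,8.5,8.5,8.5,8.5,8.5,8.5,6,6],"translation":[[1,0,-0.2],[1,0,0],[1,0,0],[0.7,0,0],[0.2,0,0],[0,0,0],[0,0,0],[0,0,0],[0,0,0],[0,0,0]],"angular":[[0,0,0],[0,0,0],[0,0,0],[0,0,0],[0,0,0],[0,0,0],[0,0,0],[0,0,0],[0,0,0],[0,0,0]]}' 40
python3 d.py .6325 .1865 .273 -86.2; python3 - <<'E'
from workcell import arm
import cv2,numpy as np
a=arm.get_image('side'); b=arm.get_image('top')
cv2.imwrite('pics/s6.png',cv2.resize(a[160:300,120:260],None,fx=4,fy=4))
E
```

```text
time: 10.15
tcp_pos: [0.6321, 0.1863, 0.273]
tcp_rot: [1.159, 1.241, -1.158]
contact_force: [-0.7, -0.5, -0.3]
grip_width: 0.0602
t 10.15 pos [0.6321 0.1863 0.273 ] w 0.0602 F [-0.7 -0.5 -0.3] jawdeg -86.06 q [-0.21  0.63 -0.24  1.61  0.18  0.93 -2.02]
shift now-axes cm [-0.    0.04 -0.02] target-axes cm [-0.    0.04 -0.02] turn [ 0.0024 -0.0001 -0.0004]
```

View pics/s6.png

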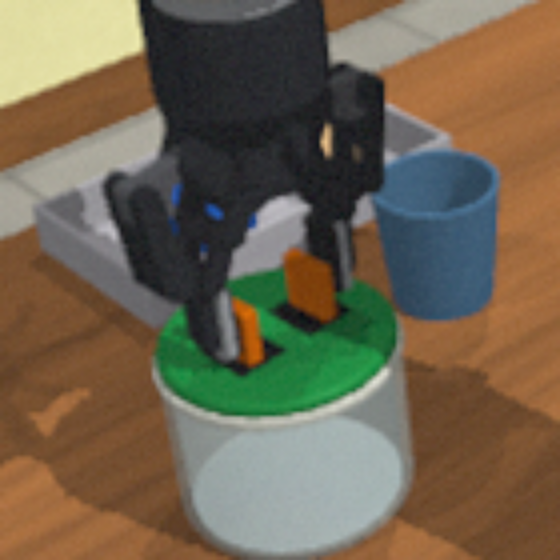

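```bash

python3 -m pendant '{"grip":[6,5.2,4.6,4,3.5,3.1,3,3,3,3],"translation":[[0,0,-0.1],[0,0,0],[0,0,0],[0,0,0],[0,0,0],[0,0,0],[0,0,0],[0,0,0],[0,0,0],[0,0,0]],"angular":[[0,0,0],[0,0,0],[0,0,0],[0,0,0],[0,0,0],[0,0,0],[0,0,0],[0,0,0],[0,0,0],[0,0,0]]}' 45
python3 d.py .6325 .1865 .273 -86.2; python3 - <<'E'
from workcell import arm
import cv2,numpy as np
a=arm.get_image('side'); b=arm.get_image('top')
cv2.imwrite('pics/s7.png',cv2.resize(a[160:300,120:260],None,fx=4,fy=4))
E
```

```text
time: 11.25
tcp_pos: [0.6321, 0.1873, 0.274]
tcp_rot: [1.159, 1.24, -1.158]
contact_force: [-4.1, -2.6, 12.0]
grip_width: 0.0305
t 11.25 pos [0.6321 0.1873 0.274 ] w 0.0305 F [-4.1 -2.6 12. ] jawdeg -86.07 q [-0.21  0.63 -0.24  1.61  0.18  0.93 -2.02]
shift now-axes cm [0.1  0.03 0.09] target-axes cm [0.1  0.03 0.09] turn [ 0.0023 -0.0001 -0.0013]
```

View pics/s7.png

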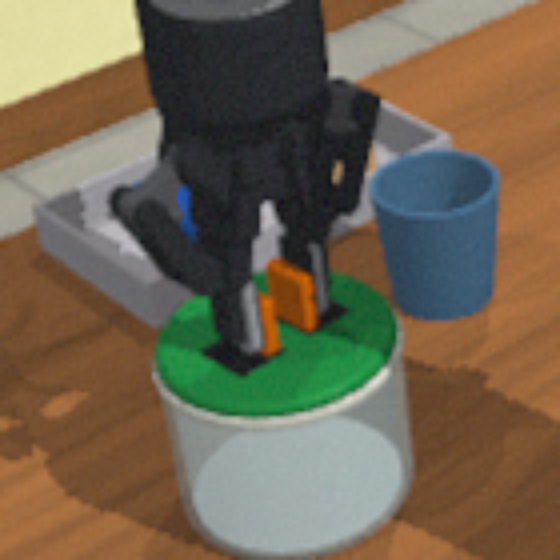

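```bash

python3 -m pendant '{"grip":[2.5,2.5,2.5,2.5,2.5,2.5,2.5,2.5,2.5,2.5],"translation":[[0,0,0],[0,0,0],[-0.4,0,0],[-0.6,0,0],[-0.8,0,0],[-1,0,0],[-1.2,0,0],[-1.2,0,0],[0,0,0],[0,0,0]],"angular":[[0,0,0],[0,0,0],[0,0,0],[0,0,0],[0,0,0],[0,0,0],[0,0,0],[0,0,0],[0,0,0],[0,0,0]]}' 50
python3 d.py .6325 .1865 .4 -86.2; python3 - <<'E'
from workcell import arm
import cv2,numpy as np
a=arm.get_image('side'); b=arm.get_image('top')
cv2.imwrite('pics/s8.png',cv2.resize(a[160:300,120:260],None,fx=4,fy=4))
E
```

```text
time: 12.35
tcp_pos: [0.632, 0.1873, 0.3251]
tcp_rot: [1.159, 1.24, -1.158]
contact_force: [-0.6, 0.3, -1.9]
grip_width: 0.0294
t 12.35 pos [0.632  0.1873 0.3251] w 0.0294 F [-0.6  0.3 -1.9] jawdeg -86.07 q [-0.21  0.57 -0.25  1.56  0.16  1.03 -2.  ]
shift now-axes cm [-7.49  0.05  0.08] target-axes cm [-7.49  0.05  0.08] turn [ 0.0023 -0.0001 -0.0008]
```

View pics/s8.png

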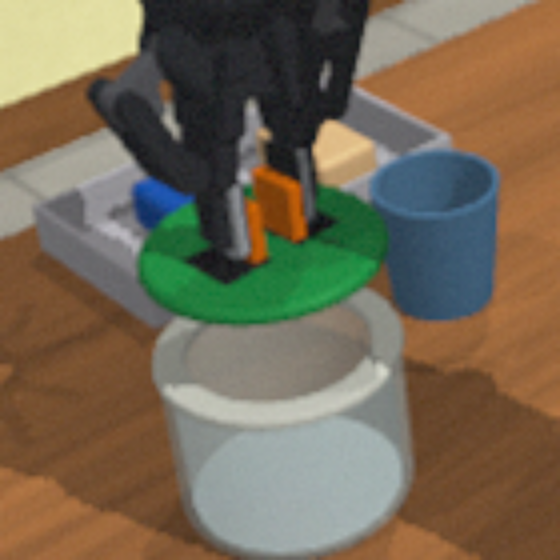

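The lid has come free and hangs at (265,250) in the crop, clear of the empty jar, which is still standing.

```bash

python3 -m pendant '{"grip":[2.5,2.5,2.5,2.5,2.5,2.5,2.5,2.5,2.5,2.5],"translation":[[-1.5,0,0],[-2.5,0,0],[0,-0.5,2],[0,-0.7,3.5],[0,-0.9,4.3],[0,-0.9,4.5],[0,-0.9,4.5],[0,-0.9,4.5],[0,-0.9,4.3],[0,-0.8,3]],"angular":[[0,0,0],[0,0,0],[0,0,0],[0,0,0],[0,0,0],[0,0,0],[0,0,0],[0,0,0],[0,0,0],[0,0,0]]}' 50
python3 d.py .587 -.1555 .33 -86.07
```

```text
time: 13.45
tcp_pos: [0.5868, -0.127, 0.3649]
tcp_rot: [1.16, 1.238, -1.162]
contact_force: [1.5, -0.1, -0.8]
grip_width: 0.0291
t 13.45 pos [ 0.5868 -0.127   0.3649] w 0.0291 F [ 1.5 -0.1 -0.8] jawdeg -86.28 q [ 0.27  0.44 -0.21  1.67  0.11  1.04 -1.48]
shift now-axes cm [ 3.49 -0.16  2.83] target-axes cm [ 3.49 -0.17  2.84] turn [-0.0037  0.0018  0.0005]
```

```bash

python3 -m pendant '{"grip":[2.5,2.5,2.5,2.5,2.5,2.5,2.5,2.5,2.5,2.5],"translation":[[0,-0.1,1.4],[0,-0.1,1.4],[1.5,0,0],[1.5,0,0],[1.5,0,0],[1,0,0],[0,0,0],[0,0,0],[0,0,0],[0,0,0]],"angular":[[0,0,0],[0,0,0],[0,0,0],[0,0,0],[0,0,0],[0,0,0],[0,0,0],[0,0,0],[0,0,0],[0,0,0]]}' 50
python3 d.py .587 -.1555 .274 -86.07;python3 - <<'E'
from workcell import arm
import cv2,numpy as np
a=arm.get_image('side'); b=arm.get_image('top')
cv2.imwrite('pics/s9f.png',a);cv2.imwrite('pics/t9f.png',b)
cv2.imwrite('pics/s9.png',np.hstack([cv2.resize(a[120:240,270:370],(500,600),interpolation=cv2.INTER_CUBIC),cv2.resize(b[150:260,300:400],(280,308))[:,:] if 0 else cv2.resize(b[140:260,310:370],(300,600),interpolation=cv2.INTER_CUBIC)]))
E
```

```text
time: 14.45
tcp_pos: [0.5883, -0.1505, 0.3105]
tcp_rot: [1.159, 1.24, -1.158]
contact_force: [0.2, -1.1, -1.5]
grip_width: 0.0294
t 14.45 pos [ 0.5883 -0.1505  0.3105] w 0.0294 F [ 0.2 -1.1 -1.5] jawdeg -86.06 q [ 0.3   0.51 -0.2   1.72  0.12  0.93 -1.45]
shift now-axes cm [ 3.65 -0.17  0.49] target-axes cm [ 3.65 -0.16  0.49] turn [ 0.0002  0.0003 -0.0012]
```

View pics/s9.png

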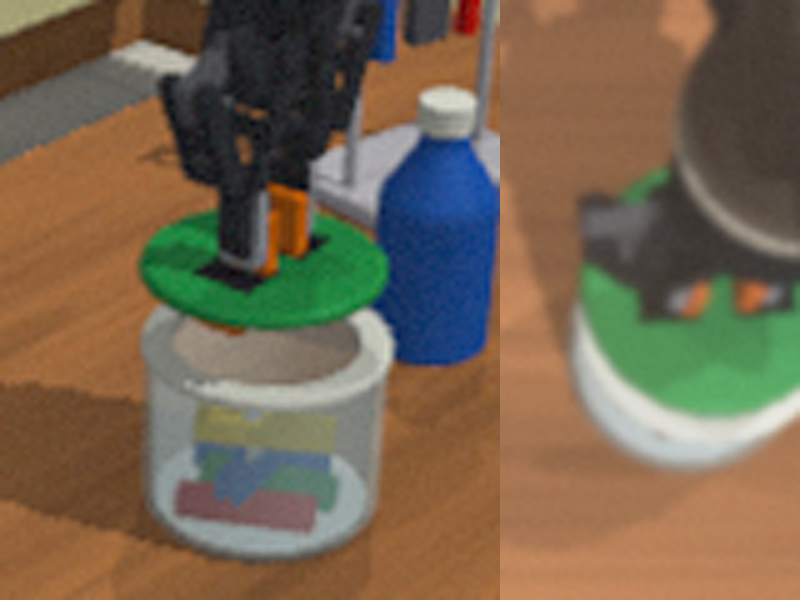

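```bash
cat > f4.py <<'E'
from ov import *
import sys
tz=.3105; tp=np.array([.5883,-.1505]); yaw=np.deg2rad(3.94)
a=cv2.imread('pics/s9f.png')
G=[((48,90,30),(90,255,255))]; g=mask(a,G,(290,150,65,40)); 
hull=lambda m: cv2.fillConvexPoly(np.zeros_like(m),cv2.convexHull(cv2.findNonZero(m)),255)
gh=hull(g)
f=lambda p:-iou(gh,sil('side',[disc(p[:2],.056,p[2]-.007,p[2])]))
print('side lid free z',run(f,[.588,-.15,.1335],[.004,.004,.004]))
print('side lid fixed z',run(lambda p:f([p[0],p[1],tz-.177]),[.588,-.15],[.004,.004]))
# earlier: lid lifted above empty jar
b=cv2.imread('pics/side0.png')
W=[((0,0,165),(180,50,255))]; w=mask(b,W,(292,172,62,36)); wh=hull(w)
print('side collar',run(lambda p:-iou(wh,sil('side',[disc(p,.058,.085,.09)])),[.587,-.1555],[.004,.004]))
J=(.587,-.1555)
# level check: fit plane tilt
def tilt(p):
    th=np.linspace(0,2*np.pi,60); P=[]
    Rt=R.from_rotvec([p[2],p[3],0]).as_matrix()
    for z in(-.007,0): P.append((Rt@np.c_[.056*np.cos(th),.056*np.sin(th),np.full(60,z)].T).T+[p[0],p[1],tz-.177])
    return -iou(gh,sil('side',[np.vstack(P)]))
print('tilt',run(tilt,[.588,-.15,0,0],[.003,.003,.05,.05]))
m=(255,0,255);y=(0,255,255)
cv2.imwrite('pics/ov9.png',np.hstack([over('pics/s9f.png','side',[(ring(J,.058,.09),m),(ring(J,.043,.09),m),(ring(tp,.056,tz-.177),y),(ring(tp,.056,tz-.184),y)],(290,145,70,80)),over('pics/t9f.png','top',[(ring(J,.058,.09),m),(ring(tp,.056,tz-.177),y)],(310,150,60,80))]))
E
python3 f4.py
```

```text
side lid free z (array([ 0.58838605, -0.15264435,  0.13389541]), np.float64(-0.9159000567859171))
side lid fixed z (array([ 0.58867003, -0.15335698]), np.float64(-0.9171167074071969))
side collar (array([ 0.58957517, -0.15973275]), np.float64(-0.8923934275537171))
tilt (array([ 0.58785826, -0.15307847, -0.00662165,  0.01939314]), np.float64(-0.9181396945254848))
```

View pics/ov9.png

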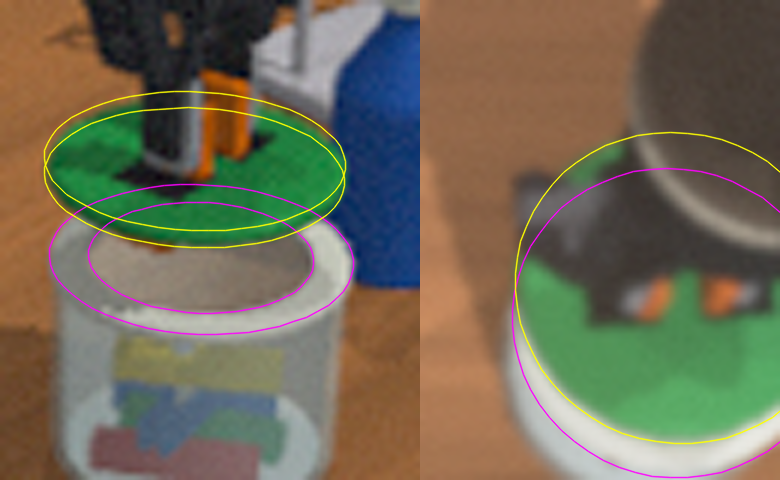

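```bash
python3 - <<'E'
from ov import *
m=(255,0,255);y=(0,255,255)
J=(.587,-.1555); 
o=lambda f,n,b,F=9:over(f,n,[(ring(J,.058,.09),m),(ring(J,.043,.09),m),(ring(J,.058,.084),y)],b,F)
cv2.imwrite('pics/ovj.png',np.vstack([o('pics/side0.png','side',(290,172,65,32)),o('pics/s9f.png','side',(290,172,65,32))]))
cv2.imwrite('pics/ovt.png',o('pics/top0.png','top',(318,172,66,66)))
E
```

```text
(no output)
```

View pics/ovj.png

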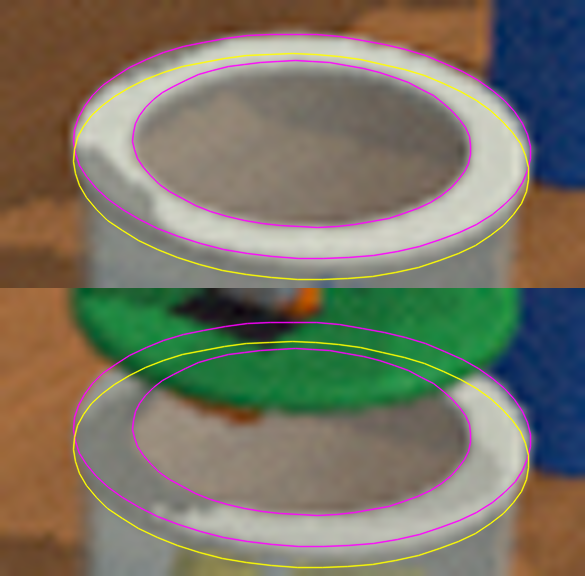

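View pics/ovt.png

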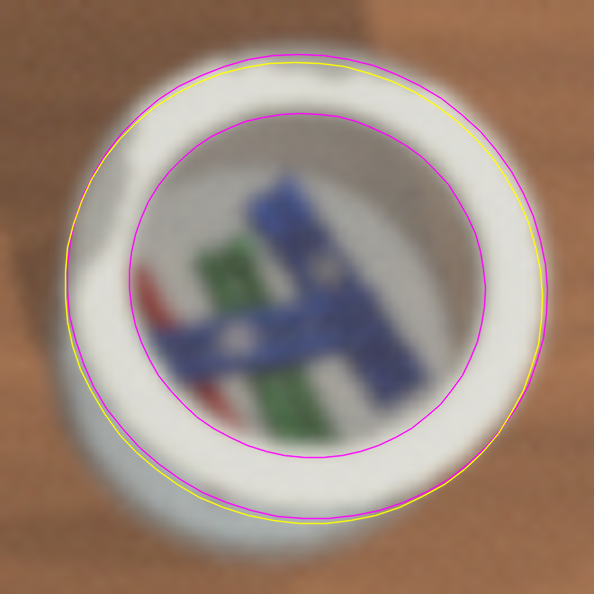

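```bash
python3 - <<'E'
from ov import *
m=(255,0,255);y=(0,255,255)
tz=.3105
for k,T in enumerate([(.5883,-.1505),(.5883,-.1525)]):
    o=lambda f,n,b,F=9:over(f,n,[(ring(T,.056,tz-.177),m),(ring(T,.056,tz-.184),y)],b,F)
    cv2.imwrite(f'pics/ovl{k}.png',np.vstack([o('pics/s9f.png','side',(290,152,65,46))]))
E
python3 - <<'E'
import cv2,numpy as np
cv2.imwrite('pics/ovl.png',cv2.resize(np.vstack([cv2.imread(f'pics/ovl{k}.png')[:300] for k in(0,1)]),None,fx=.98,fy=.98))
E
```

```text
(no output)
```

View pics/ovl.png

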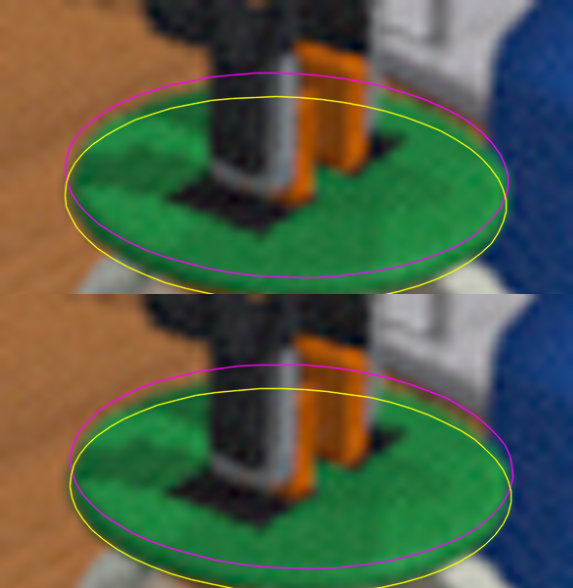

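```bash

python3 -m pendant '{"grip":[2.5,2.5,2.5,2.5,2.5,2.5,2.5,2.5,2.5,2.5],"translation":[[0,-0.1,0.45],[0,0,0],[0,0,0],[0.5,0,0],[0.5,0,0],[0.5,0,0],[0.4,0,0],[0,0,0],[0,0,0],[0,0,0]],"angular":[[0,0,0],[0,0,0],[0,0,0],[0,0,0],[0,0,0],[0,0,0],[0,0,0],[0,0,0],[0,0,0],[0,0,0]]}' 50
python3 d.py .5875 -.155 .274 -86.07;python3 - <<'E'
from workcell import arm
import cv2,numpy as np
a=arm.get_image('side')
cv2.imwrite('pics/s10f.png',a)
cv2.imwrite('pics/s10.png',cv2.resize(a[140:240,280:370],None,fx=6,fy=6,interpolation=cv2.INTER_CUBIC))
E
```

```text
time: 15.55
tcp_pos: [0.5875, -0.1551, 0.2909]
tcp_rot: [1.158, 1.241, -1.158]
contact_force: [-0.1, 0.1, -1.3]
grip_width: 0.0294
t 15.55 pos [ 0.5875 -0.1551  0.2909] w 0.0294 F [-0.1  0.1 -1.3] jawdeg -86.06 q [ 0.31  0.53 -0.2   1.73  0.13  0.89 -1.45]
shift now-axes cm [ 1.69  0.   -0.01] target-axes cm [ 1.69  0.   -0.01] turn [ 0.0002  0.0001 -0.0004]
```

View pics/s10.png

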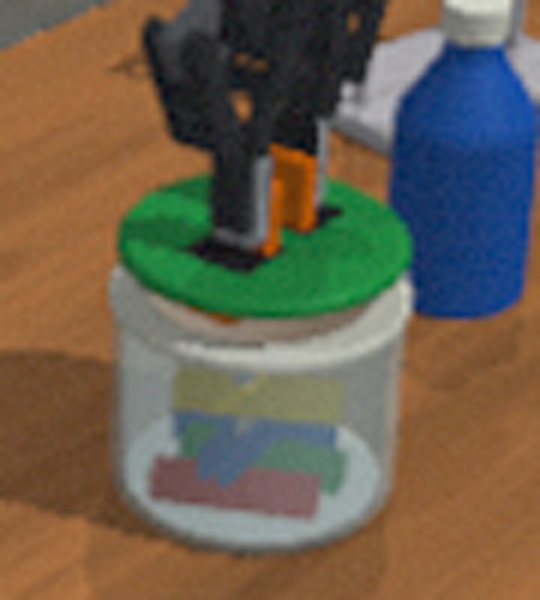

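```bash

python3 -m pendant '{"grip":[2.5,2.5,2.5,2.5,2.5,2.5,2.5,2.5,2.5,2.5],"translation":[[0.2,0,0],[0.2,0,0],[0.2,0,0],[0.2,0,0],[0.2,0,0],[0.2,0,0],[0.1,0,0],[0,0,0],[0,0,0],[0,0,0]],"angular":[[0,0,0],[0,0,0],[0,0,0],[0,0,0],[0,0,0],[0,0,0],[0,0,0],[0,0,0],[0,0,0],[0,0,0]]}' 50
python3 d.py .5875 -.155 .274 -86.07
```

```text
time: 16.6
tcp_pos: [0.5874, -0.1551, 0.2778]
tcp_rot: [1.158, 1.241, -1.158]
contact_force: [-0.1, 0.0, -1.3]
grip_width: 0.0293
t 16.6 pos [ 0.5874 -0.1551  0.2778] w 0.0293 F [-0.1  0.  -1.3] jawdeg -86.06 q [ 0.31  0.54 -0.2   1.74  0.13  0.87 -1.45]
shift now-axes cm [ 0.38  0.01 -0.01] target-axes cm [ 0.38  0.01 -0.01] turn [ 0.0001  0.0001 -0.0002]
```

No contact, so the hooks are inside the opening. I go down the last stretch until it seats.

```bash

python3 -m pendant '{"grip":[2.5,2.5,2.5,2.5,2.5,2.5,2.5,2.5,2.5,2.5],"translation":[[0.1,0,0],[0.1,0,0],[0.1,0,0],[0.1,0,0],[0,0,0],[0,0,0],[0,0,0],[0,0,0],[0,0,0],[0,0,0]],"angular":[[0,0,0],[0,0,0],[0,0,0],[0,0,0],[0,0,0],[0,0,0],[0,0,0],[0,0,0],[0,0,0],[0,0,0]]}' 50
python3 d.py .5875 -.155 .274 -86.07;python3 - <<'E'
from workcell import arm
import cv2,numpy as np
a=arm.get_image('side')
cv2.imwrite('pics/s11f.png',a)
cv2.imwrite('pics/s11.png',cv2.resize(a[140:240,280:370],None,fx=6,fy=6,interpolation=cv2.INTER_CUBIC))
E
```

```text
time: 17.6
tcp_pos: [0.5873, -0.1551, 0.2745]
tcp_rot: [1.158, 1.24, -1.158]
contact_force: [-2.5, 0.5, 6.6]
grip_width: 0.0293
t 17.6 pos [ 0.5873 -0.1551  0.2745] w 0.0293 F [-2.5  0.5  6.6] jawdeg -86.06 q [ 0.31  0.55 -0.2   1.75  0.13  0.86 -1.45]
shift now-axes cm [ 0.05  0.02 -0.  ] target-axes cm [ 0.05  0.02 -0.  ] turn [ 0.0001  0.0003 -0.0003]
```

View pics/s11.png

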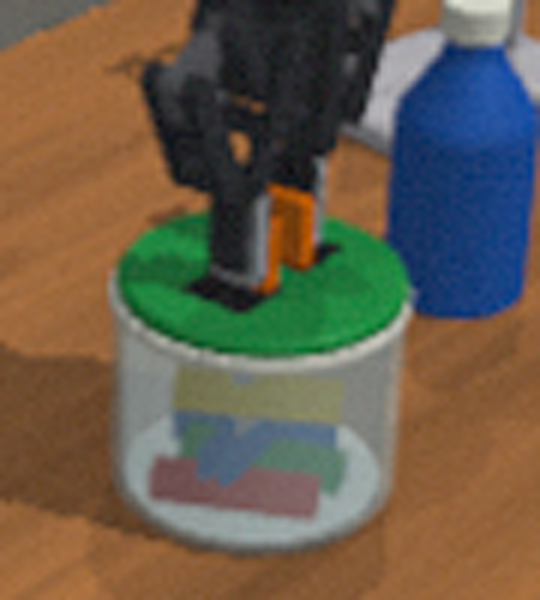

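```bash

python3 -m pendant '{"grip":[2.5,2.5,2.5,3.2,3.8,4.4,5,5.6,6.2,6.2],"translation":[[0.1,0,0],[0,0,0],[0,0,0],[0,0,0],[0,0,0],[0,0,0],[0,0,0],[0,0,0],[0,0,0],[0,0,0]],"angular":[[0,0,0],[0,0,0],[0,0,0],[0,0,0],[0,0,0],[0,0,0],[0,0,0],[0,0,0],[0,0,0],[0,0,0]]}' 50
python3 d.py .5875 -.155 .274 -86.07;python3 - <<'E'
from workcell import arm
import cv2,numpy as np
a=arm.get_image('side')
cv2.imwrite('pics/s12f.png',a)
cv2.imwrite('pics/s12.png',cv2.resize(a[140:240,280:370],None,fx=6,fy=6,interpolation=cv2.INTER_CUBIC))
E
```

```text
time: 18.65
tcp_pos: [0.5874, -0.1551, 0.2727]
tcp_rot: [1.158, 1.241, -1.158]
contact_force: [0.2, 0.8, 0.4]
grip_width: 0.0618
t 18.65 pos [ 0.5874 -0.1551  0.2727] w 0.0618 F [0.2 0.8 0.4] jawdeg -86.06 q [ 0.31  0.55 -0.2   1.75  0.13  0.86 -1.45]
shift now-axes cm [-0.13  0.01 -0.01] target-axes cm [-0.13  0.01 -0.01] turn [ 0.0002  0.0001 -0.0001]
```

View pics/s12.png

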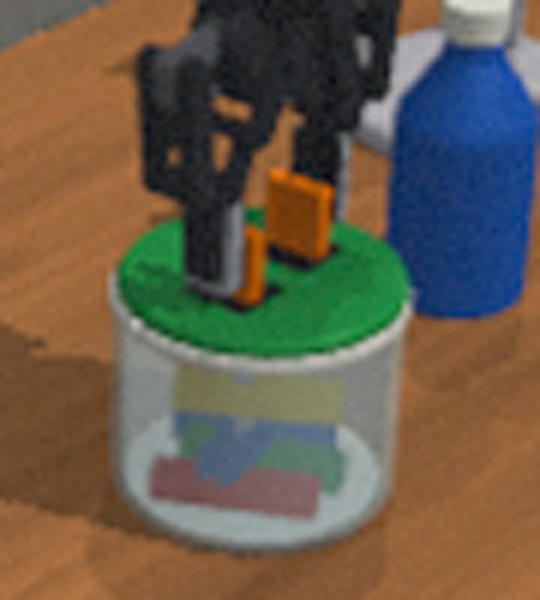

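```bash

python3 -m pendant '{"grip":[6.6,6.6,6.6,6.6,6.6,6.6,6.6,6.6,6.6,6.6],"translation":[[0,0,0],[-1,0,0],[-2,0,0],[-3,0,0],[-4,0,0],[-3,0,0],[0,-3,-2],[0,-4,-2],[0,-4,-2],[0,-3,-1]],"angular":[[0,0,0],[0,0,0],[0,0,0],[0,0,0],[0,0,0],[0,0,0],[0,0,0],[0,0,0],[0,0,0],[0,0,0]]}' 50
python3 -m pendant '{"grip":[6.6,6.6,6.6,6.6,6.6,6.6,6.6,6.6,6.6,6.6],"translation":[[0,-3,-2],[0,-3,-2],[0,0,0],[0,0,0],[0,0,0],[0,0,0],[0,0,0],[0,0,0],[0,0,0],[0,0,0]],"angular":[[0,0,0],[0,0,0],[0,0,0],[0,0,0],[0,0,0],[0,0,0],[0,0,0],[0,0,0],[0,0,0],[0,0,0]]}' 50
python3 - <<'E'
from workcell import arm
import cv2,numpy as np
a=arm.get_image('side');b=arm.get_image('top')
cv2.imwrite('pics/s13f.png',a);cv2.imwrite('pics/t13f.png',b)
from ov import *
m=(255,0,255);y=(0,255,255);J=(.587,-.1555);yaw=np.deg2rad(3.94);r=np.array([-np.sin(yaw),np.cos(yaw)])
P=[(ring(J,.056,.097),m)]
for s in(1,-1): P+=[(q,y) for q in boxp(np.array(J)+s*.022*r,yaw,.026,.008,.097,.126)]
cv2.imwrite('pics/s13.png',np.hstack([over('pics/s13f.png','side',P,(285,155,68,80)),over('pics/s13f.png','side',[],(285,155,62,80))]))
E
```

```text
time: 19.7
tcp_pos: [0.4405, -0.0933, 0.4034]
tcp_rot: [1.157, 1.241, -1.157]
contact_force: [0.4, -0.2, 1.0]
grip_width: 0.066
time: 20.7
tcp_pos: [0.3804, -0.0591, 0.4026]
tcp_rot: [1.158, 1.241, -1.159]
contact_force: [0.5, 0.8, -0.1]
grip_width: 0.0662
```

View pics/s13.png

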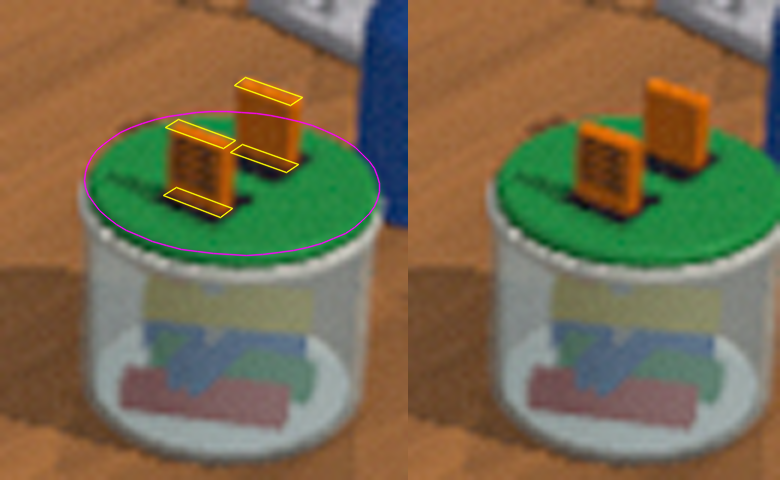

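View pics/s13f.png

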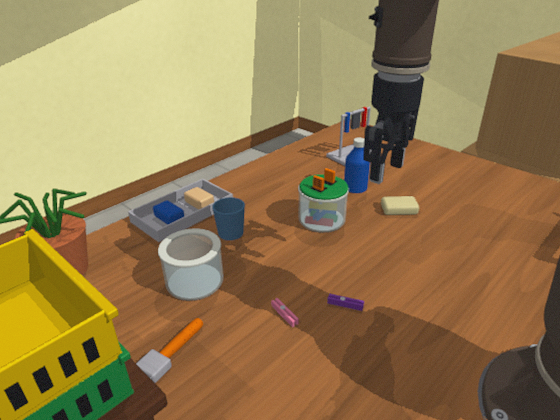

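View pics/t13f.png

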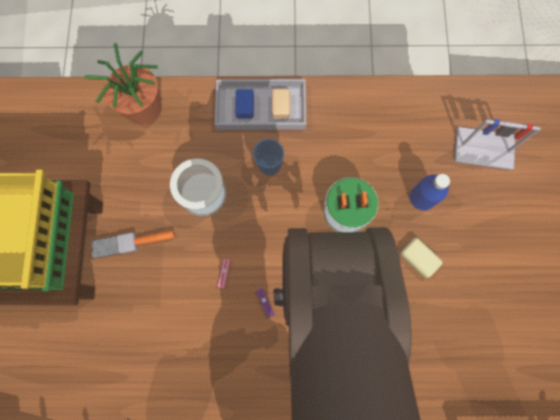

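The overlay of the expected home pose matches the lid and both sprung-out tabs, at about (318,184) and (329,176) in the side view. The yellow peg is inside the jar, the empty jar at (192,262) is open, and the bystanders have not moved.

```bash
python3 - <<'E'
from workcell import arm
print(arm.close_job(), arm.get_obs()['time'])
E
```

```text
the job is handed in; nothing more can be done
the job is handed in; nothing more can be done
```

I put the yellow peg into the peg jar, freed the green lid by squeezing its tabs, and lowered it onto the peg jar. I let the tabs spring out, backed the arm off and handed the job in at about 21 s on the robot clock (limit 61 s). The job reports no verdict.

**Last checks:**
- **Lid:** in the side view it matches the expected home pose to within 1–2 mm. Both tabs are out, and the lid seated at the same tool height (274 mm) as when I gripped it on the empty jar.
- **Jars:** both stand upright where they were, the empty one is open, and the peg lies inside the peg jar.
- **Other things:** the bystanders look unmoved, and the arm touches nothing (force reads near zero).

**What disagreed:** the top and side cameras differed by 1–3 mm in x, so I used values in between. While the lid was held, one fit suggested a tilt of about 0.02 rad; the final view shows no visible tilt. The hooks under the lip cannot be seen directly; I infer them from the height and the tabs being out.

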